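# Snap in a bench dog and pull-test its catch

## Robot

A 6-joint arm with a two-finger parallel gripper is mounted at the origin on a cart in front of the work surface, level with it; the furniture and walls round the work are solid. World frame = base frame: x ahead of the robot, y to its left, z up, the work surface at z = 0. Lengths are in m, angles in rad, forces in N, time in s.
With the tool pointing down it reaches from about 0.3 to 0.775 m from the base axis. Payload 14.6 kg.
Tool frame: the origin (TCP) lies midway between the tips of the shut fingers; the grasp point (between the pads) lies 19 mm behind it; z points along the fingers, y is the direction in which the jaws open and shut (so a half turn about z gives the same grasp; the last joint's range is limited). The gripper opens to 94 mm and grips with 3 to 60 N. Pads are 16 mm wide; open, the fingers measure 119 mm over their backs; the gripper's body (75 mm by 177 mm) begins 78 mm behind the grasp point.
Start: joints at [-1.33, 0.3, 1.521, -0, 1.321, -0.067], TCP at [0.167, -0.524, 0.205] pointing down, gripper open.
Joint ranges: [-3.03, 3.03], [-0.79, 2.21], [0.23, 2.52], [-1.04, 4.18], [0, 3.07], [-2.55, 2.55]. Speed limits (rad/s): [2.22, 2.22, 2.57, 3.14, 3.14, 3.14].

## Interface

Orientations are given as [roll, pitch, yaw] about the fixed x, y, z axes, in that order (R = Rz(yaw) Ry(pitch) Rx(roll)).
In Python, from station import readout, imaging, job gives the robot as it stands.
- The arm moves only by the tool arm_command, never from a script. Its argument "increments" is a list of rows, each an object with "gripper": the opening, from 0 (shut) to 1 (fully open); "slide": the shift along the world's x, y, z in m, a list of three; "yaw": the turn about the world's z in rad. A call has 1 to 8 rows; each row is the pose to reach, as a shift and turn from the pose commanded when the call began; what a row does not reach only later rows make up. A row lasts 1/8 s, in which the tool goes at most 62.5 mm and 10.7 degrees, less where a joint would pass 70% of its speed; a pose out of reach is approached as far as the arm can. A call with a gripper value outside its range is refused whole. The fingers move at their own pace and stop on an object; "grip_force" is the grip in N (left out, the last holds). Time passes only in rows, so rows that repeat a pose let the fingers close. It gives the time, the measured TCP pose, the force and the opening at its end, in the units of the state.
- readout.get_obs(): the state, without advancing time (a new reading comes with each control period).
- imaging.camera(name): name is "scene" or "top" or "wrist"; returns a dict with "color" (420x560x3 uint8, red, green, blue), "mtx" (3x3 intrinsics, pixels), "rvec" (rotation vector, rad) and "tvec" (3), from world to camera coordinates, as OpenCV has them. Camera axes: x right, y down, z forward; pixel columns grow to the right and rows downward; lengths in m; the calibration is good to about 2 mm. The wrist camera is an equidistant fisheye: a pixel r from the principal point sees the ray r / f radians off the axis. A picture is of the moment at which its call begins. There is no depth.
- job.hand_in(): hands the job in, once; it reports no verdict.
The state is a dict: "time_s": time; "qpos": joint angles; "joint_vel": joint speeds; "tau": joint torques, N m; "ee_pos": TCP position; "eef_rot": TCP orientation; "force": force on the tool from outside, world axes, zero at the start; "moment": the same for the moment, N m; "grip_width": finger opening in m.
Only numpy, scipy, OpenCV 4.12 (cv2) and the standard library are available. Lean on these libraries where they do the work, as an engineer would, in place of code of your own. Each camera call takes 0.05 s, during which the arm holds its last target. There are 200 camera calls.

## Task

Take the loose bench dog from its rack and press it straight down into the empty hole of the stop board until its catches snap and the flange sits on the board, without ramming it (keep the push under about 30 N). Then prove that it is caught: pull straight up on it with a slowly rising force, stop at about 12 N and hold that pull for a second; keep it below 18 N, so that it is neither strained nor drawn out. Finally let it go, fully home and upright, leaving the things around where they are.

Things in the scene. Friction and masses are not known exactly. Their poses are not given: they have to be found in the camera images.
- dog_head (a point): loose bench dog, an upright turned metal peg 88 mm tall, standing in the rack, flange on the rack's top. Point: centre of its round head (24 mm across, 42 mm tall, the part to grip), z up its axis. 21 mm below the point the head meets a flange 32 mm across, 6 mm thick: its underside is 27 mm below the point. Mass about 0.13 to 0.21 kg
- dog: the same bench dog; origin at the end of its foot, 67 mm below the centre of its head, on its axis. Below the flange is a 40 mm shank: from the foot up a taper from 8 to 19 mm across (18 mm long), a short 19 mm bulb, an 11 mm neck, and from 34 mm up a 19 mm guide
- socket (a point): centre of the mouth of the empty dog hole in the stop board's top face, 45 mm above the worktable, z up, x across the board. The hole is 20.2 mm wide, vertical and goes right through. With the dog home, its flange rests on the board and the centre of its head stands 27 mm above this point
- stop_board: wooden stop board 70 (its x) x 180 (its y) x 45 mm, fixed to the worktable; origin at the centre of its underside. The empty hole is 55 mm from the centre towards its +y; a like dog stands fixed in the other hole, 55 mm towards -y, rising 48 mm above the board. Brass screw caps, 18 mm, on both long sides level with the holes
- catch_unit: the two sprung steel catches, 8 mm round noses, reaching into the empty hole from the board's -x and +x sides; origin midway between them on the hole's axis, 12 to 14.5 mm below the mouth (it differs each time). The bulb pushes them aside on the way down (some 8 to 15 N), then they close over it. Pulled up from home, the dog has about 1 to 3.5 mm of play, then the pull grows by some 8 to 14 N per mm; at about 25 N they let go
- rack: light wooden block 70x70x45 mm, fixed to the worktable, with one wide through hole (23 mm) in its middle; origin at the centre of its underside
- pigment_3: yellow pigment jar with a black lid, 44 mm across, 71 mm high, a bystander; origin at the centre of its underside
- pigment_4: green pigment jar with a white lid, 48 mm across, 59 mm high, a bystander; origin at the centre of its underside
- dropper_bottle: brown dropper bottle, 32 mm across, 102 mm high, a bystander; origin at the centre of its underside
- tape_roll: roll of masking tape lying flat, 93 mm across, 24 mm high, a bystander; origin at the centre of its underside
- bamboo_spatula: flat bamboo spatula, 24x191x4 mm, a bystander; origin at the centre of its underside
Not all that is in view belongs to the job. What is meant by the dog is not orange, and is the larger of those in its own colour.

How it is judged:
On the way, in this order (a step that is already met when the one before it is completed fails the run):
1. the dog is pressed home: flange on the board (within 1.5 mm), upright, on the hole's axis (horizontal distance between dog_head and socket below 0.003 m and z of dog_head in the frame of socket below 0.0285 m and angle between dog_head's own z axis and vertical below 0.06 rad), for 0.15 s.
2. the dog is pulled up against its catches with at least 9 N for 0.5 s and stays in (horizontal distance between dog_head and socket below 0.003 m and z of dog_head in the frame of catch_unit below 0.0445 m and contact force between dog and catch_unit above 9 N), for 0.5 s.
At the end, for the whole second after the job is handed in: the dog stands in the stop board's hole, released and at rest, its flange within 2 mm of the board, its axis within 3 mm of the hole's and within 0.06 rad of vertical (horizontal distance between dog_head and socket below 0.003 m and z of dog_head in the frame of socket below 0.029 m and angle between dog_head's own z axis and vertical below 0.06 rad and linear speed of dog below 0.01 m/s and contact force between dog and the fingers below 0.1 N); the robot touches nothing.
It fails at once if the dog is rammed or wrenched: more than 45 N of contact between dog and stop board (contact force between dog and stop_board above 45 N).
It fails at once if the seated dog is pulled against its catches with more than 20 N (horizontal distance between dog_head and socket below 0.003 m and z of dog_head in the frame of catch_unit below 0.0442 m and contact force between dog and catch_unit above 20 N).
It fails at once if a bystander is pushed more than 20 mm (distance of any of pigment_3, pigment_4, dropper_bottle, tape_roll, bamboo_spatula from where it was at the start of the episode above 0.02 m).
It also fails if it takes over 72 s, if anything falls off the work surface, if the arm or the gripper's body presses on something with over 40 N, if the wrist force passes 120 N, or if a joint passes its speed limit or range.

## Working session

There is one attempt and no reset: what is moved stays moved. The work goes in short steps, Python scripts to look and compute and a tool call to move; the robot and the scene stay as the last step left them, time stands still between calls to the robot, and variables do not carry over. Pictures are saved under pics/ and viewed, about 8 in all and at most 12, crops included, and the job is handed in when it is done.

Besides the shell and the picture viewer there is one more tool, called after ">>>" as name([rows], argument=value, ...), one row to a line, values as JSON. arm_command: Moves the arm, as the interface text tells. Its arguments: {"type":"object","properties":{"increments":{"type":"array","items":{"type":"object","properties":{"gripper":{"type":"number"},"slide":{"type":"array","items":{"type":"number"}},"yaw":{"type":"number"}}}},"grip_force":{"type":"number"}},"required":["increments"]}

```bash
mkdir -p pics; cat > h.py <<'E'
import numpy as np, cv2
from station import readout, imaging, job
def save(n,im): cv2.imwrite(f'pics/{n}.png',cv2.cvtColor(im,cv2.COLOR_RGB2BGR))
def ray(c,u,v,fish=False):
    K=c['mtx'];R=cv2.Rodrigues(np.array(c['rvec'],float))[0];t=np.array(c['tvec'],float).ravel()
    x=(u-K[0,2])/K[0,0];y=(v-K[1,2])/K[1,1]
    if fish:
        r=np.hypot(x,y);d=np.array([x/r*np.sin(r),y/r*np.sin(r),np.cos(r)]) if r>1e-9 else np.array([0,0,1.])
    else: d=np.array([x,y,1.])
    d=R.T@d; return -R.T@t,d/np.linalg.norm(d)
def plane(c,u,v,z,fish=False):
    o,d=ray(c,u,v,fish);return o+d*(z-o[2])/d[2]
def proj(c,p,fish=False):
    R=cv2.Rodrigues(np.array(c['rvec'],float))[0];q=R@np.array(p,float)+np.array(c['tvec'],float).ravel();K=c['mtx']
    if fish:
        th=np.arctan2(np.hypot(q[0],q[1]),q[2]);s=th/np.hypot(q[0],q[1]);x,y=q[0]*s,q[1]*s
    else: x,y=q[0]/q[2],q[1]/q[2]
    return np.array([K[0,0]*x+K[0,2],K[1,1]*y+K[1,2]])
def tri(rs):
    A=0;b=0
    for o,d in rs:
        P=np.eye(3)-np.outer(d,d);A=A+P;b=b+P@o
    p=np.linalg.solve(A,b);return p,[np.linalg.norm((np.eye(3)-np.outer(d,d))@(p-o)) for o,d in rs]
E
python3 - <<'E'
from h import *
import pickle
cs={n:imaging.camera(n) for n in('scene','top','wrist')}
pickle.dump(cs,open('c0.pkl','wb'))
for n in cs: save(n+'0',cs[n]['color']); c=cs[n]; print(n,c['mtx'].tolist(),ray(c,*c['mtx'][:2,2]))
print(readout.get_obs())
E
```

```text
scene [[472.0770125279585, 0.0, 285.96494026256994], [0.0, 472.0770125279585, 213.14543755082647], [0.0, 0.0, 1.0]] (array([ 0.00282819, -0.93873481,  0.68699084]), array([ 0.41539965,  0.74351247, -0.52405375]))
top [[490.93584219695146, 0.0, 282.72381509588485], [0.0, 490.93584219695146, 201.85233954879206], [0.0, 0.0, 1.0]] (array([ 0.38155105, -0.0618653 ,  1.24336097]), array([ 0.10962372,  0.02649766, -0.9936199 ]))
wrist [[325.19226210127806, 0.0, 279.5327108133324], [0.0, 325.19226210127806, 214.15556539260916], [0.0, 0.0, 1.0]] (array([ 0.2354689 , -0.50241761,  0.38387777]), array([-0.23890713, -0.07365198, -0.9682452 ]))
{'time_s': 0.15, 'qpos': array([-1.32959923e+00,  3.00320478e-01,  1.52144340e+00, -1.56163541e-05,
        1.32068507e+00, -6.65799485e-02]), 'joint_vel': array([ 0.00040049, -0.00087775, -0.00168019,  0.00040068,  0.00086393,
       -0.00127155]), 'tau': array([ 1.83321390e-03, -5.31959546e+01, -3.52821136e+01,  7.08019291e-02,
        2.35803716e-02, -6.87022543e-05]), 'ee_pos': array([ 0.16657363, -0.52396019,  0.20502719]), 'eef_rot': array([-3.14073725e+00, -4.18762856e-05,  3.07780899e-01]), 'force': array([-0.90233669, -0.75052266, -0.52594092]), 'moment': array([-0.05399623,  0.02445285,  0.01752062]), 'grip_width': 0.09409346051911403}
```

View pics/scene0.png

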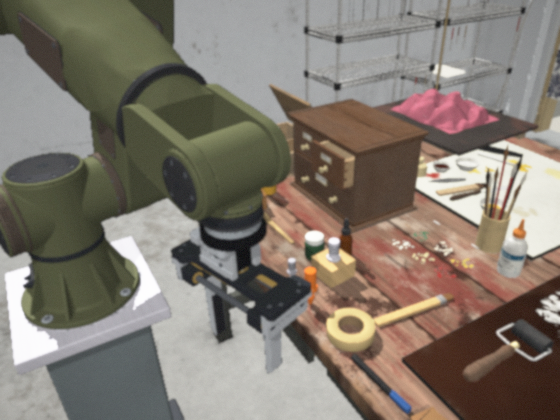

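View pics/top0.png

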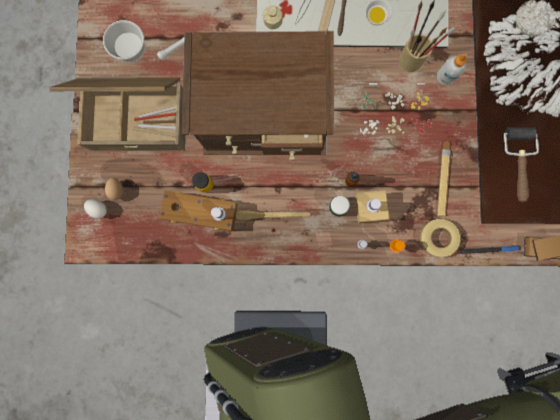

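Top view: candidates are the grey peg in the rack (375,204), a small grey peg (362,244), an orange peg (398,245) and the fixed dog in the board (218,213). The one in the rack fits the description: grey, larger than the small grey one, and in the rack. I'll confirm it in an enlarged crop along with the empty hole.

```bash
python3 - <<'E'
from h import *
import pickle
cs=pickle.load(open('c0.pkl','rb'))
t=cs['top']['color'];s=cs['scene']['color']
a=cv2.resize(t[150:260,150:250],(400,440),interpolation=3);b=cv2.resize(t[160:260,330:430],(400,400),interpolation=3)
d=np.zeros((600,800,3),np.uint8);d[:440,:400]=a;d[:400,400:]=b
save('crop1',d[:440])
for z,px in((.0,(373,206)),(.045,(178,208)),(0.09,(218,213)),(0.09,(375,204))):print(plane(cs['top'],*px,z))
E
```

```text
[ 0.50854637 -0.25761921  0.        ]
[0.49806042 0.22847378 0.045     ]
[0.48199237 0.12200305 0.09      ]
[ 0.50409054 -0.24820511  0.09      ]
```

View pics/crop1.png

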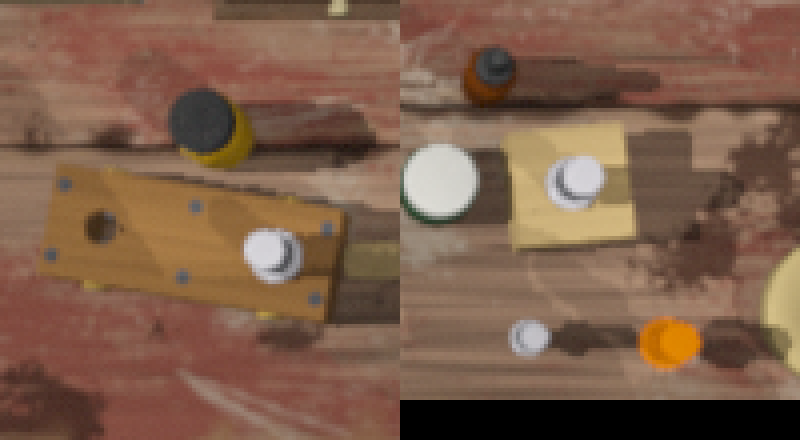

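The crop confirms it: the grey dog in the rack has its head top at about top px (375.8,204.2), and it is clearly larger than the loose grey peg at (362,244). The empty hole is at about (175.2,206.8). I'll move above the dog.

>>> arm_command([
  {"slide": [0.05, 0.04, 0.02], "yaw": -0.05, "gripper": 1},
  {"slide": [0.1, 0.08, 0.02], "yaw": -0.1},
  {"slide": [0.15, 0.12, 0.02], "yaw": -0.15},
  {"slide": [0.2, 0.16, 0.02], "yaw": -0.2},
  {"slide": [0.25, 0.2, 0.02], "yaw": -0.25},
  {"slide": [0.3, 0.24, 0.02], "yaw": -0.3},
  {"slide": [0.333, 0.274, 0.02], "yaw": -0.308},
  {"slide": [0.333, 0.274, 0.02], "yaw": -0.308},
])

```text
invalid input
```

```bash
python3 - <<'E'
from h import *
import pickle
cs={n:imaging.camera(n) for n in('wrist','top','scene')}
pickle.dump(cs,open('c1.pkl','wb'))
o=readout.get_obs();print(o['time_s'],o['ee_pos'],o['eef_rot'],o['qpos'])
save('wrist1',cs['wrist']['color']); print(proj(cs['wrist'],[.504,-.248,.093],True))
E
```

```text
0.3 [ 0.16661854 -0.52407484  0.20528447] [-3.14125078e+00 -3.12380361e-05  3.07781978e-01] [-1.32958129e+00  3.00081017e-01  1.52114593e+00  8.69898963e-06
  1.32070890e+00 -6.65690989e-02]
[ 141.00637345 -127.8531225 ]
```

View pics/wrist1.png

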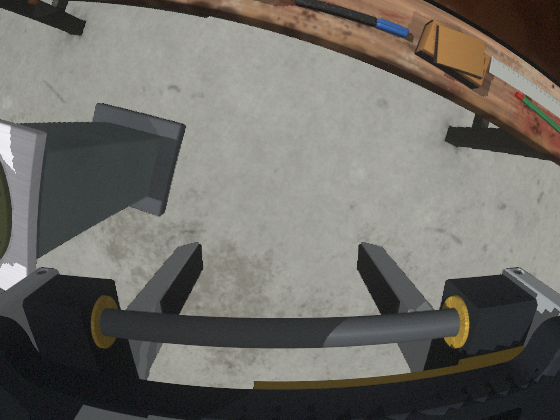

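The move was refused, probably because each row needs every field. The wrist picture shows only the floor, so it's no use. I'll send full rows.

>>> arm_command([
  {"slide": [0.05, 0.04, 0.02], "yaw": -0.05, "gripper": 1.0},
  {"slide": [0.1, 0.08, 0.02], "yaw": -0.1, "gripper": 1.0},
  {"slide": [0.15, 0.12, 0.02], "yaw": -0.15, "gripper": 1.0},
  {"slide": [0.2, 0.16, 0.02], "yaw": -0.2, "gripper": 1.0},
  {"slide": [0.25, 0.2, 0.02], "yaw": -0.25, "gripper": 1.0},
  {"slide": [0.3, 0.24, 0.02], "yaw": -0.3, "gripper": 1.0},
  {"slide": [0.333, 0.274, 0.02], "yaw": -0.308, "gripper": 1.0},
  {"slide": [0.333, 0.274, 0.02], "yaw": -0.308, "gripper": 1.0},
], grip_force=20)

```text
time_s: 1.3
ee_pos: [0.5016, -0.2474, 0.225]
eef_rot: [-3.141, 0.0, 0.004]
force: [0.4, -0.5, -0.9]
grip_width: 0.0941
```

```bash
python3 - <<'E'
from h import *
import pickle
cs={n:imaging.camera(n) for n in('wrist','top','scene')}
pickle.dump(cs,open('c1.pkl','wb'))
o=readout.get_obs();print(o['time_s'],o['ee_pos'],o['eef_rot'],o['qpos'])
save('wrist2',cs['wrist']['color']); print(proj(cs['wrist'],[.504,-.248,.093],True),ray(cs['wrist'],*cs['wrist']['mtx'][:2,2]))
E
```

```text
1.45 [ 0.49914954 -0.25062529  0.22533162] [ 3.14158535e+00  3.48004889e-04 -4.13724993e-04] [-5.30816698e-01  3.04642604e-01  1.46827198e+00 -1.86130546e-04
  1.36897457e+00  1.04043069e+00]
[280.36365852 203.60690178] (array([ 0.57387205, -0.2474862 ,  0.40392515]), array([-2.50796090e-01,  7.64882562e-04, -9.68039636e-01]))
```

View pics/wrist2.png

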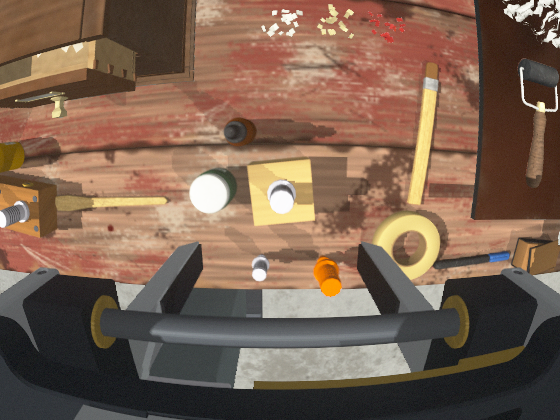

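The wrist view shows the rack dog at about (282,193), between the open fingers. The jar (213,190) and bottle (240,132) are clear of the finger paths, the small grey peg is at (260,267) and the orange one at (328,275). I'll measure the head next.

```bash
python3 - <<'E'
from h import *
import pickle
cs=pickle.load(open('c1.pkl','rb'));c0=pickle.load(open('c0.pkl','rb'))
d=[]
for n,c in(('wrist',cs['wrist']),('top',cs['top']),('scene',cs['scene'])):
    g=np.array([.504,-.248,.08]);u,v=proj(c,g,n=='wrist').astype(int);w=20
    im=c['color'][v-w:v+w,u-w:u+w];hsv=cv2.cvtColor(im,cv2.COLOR_RGB2HSV)
    m=((hsv[...,1]<50)&(hsv[...,2]>90)).astype(np.uint8)
    nn,l,st,ce=cv2.connectedComponentsWithStats(m)
    print(n,(u-w,v-w),[(st[i].tolist(),(ce[i]+[u-w,v-w]).round(1).tolist()) for i in range(1,nn) if st[i][4]>20])
    d.append(cv2.resize(im,(260,260),interpolation=0))
save('crop2',np.hstack(d))
E
```

```text
wrist (np.int64(260), np.int64(180)) [([7, 0, 29, 34, 737], [281.1, 196.2])]
top (np.int64(354), np.int64(184)) [([24, 6, 16, 18, 152], [385.1, 200.3])]
scene (np.int64(312), np.int64(225)) [([0, 5, 12, 17, 172], [317.0, 238.2]), ([14, 12, 15, 26, 280], [333.3, 249.2])]
```

View pics/crop2.png

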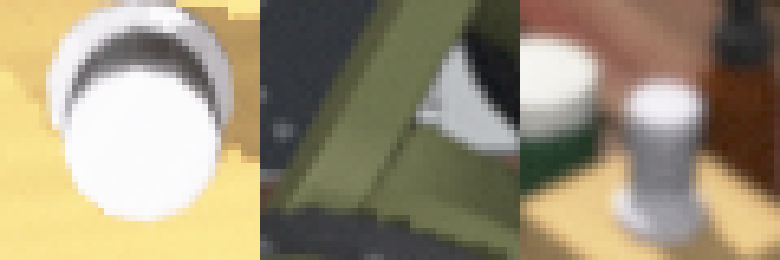

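```bash
python3 - <<'E'
from h import *
import pickle
cs=pickle.load(open('c1.pkl','rb'));c0=pickle.load(open('c0.pkl','rb'))
rs=[ray(cs['wrist'],281.5,201.4,True),ray(cs['scene'],333.7,239.9),ray(c0['top'],375.4,203.9)]
for idx in((0,1),(0,2),(1,2),(0,1,2)): print(idx,*tri([rs[i] for i in idx]))
print(plane(cs['wrist'],281.5,201.4,.093,True),plane(c0['top'],375.4,203.9,.093), 'size px',24*325/310)
# hole, cabinet front
print('hole',plane(c0['top'],174.7,206.3,.045), 'cab',plane(c0['top'],190,147,0))
E
```

```text
(0, 1) [ 0.50619371 -0.24899443  0.09342112] [np.float64(0.00015392903595178438), np.float64(0.00015392903595191128)]
(0, 2) [ 0.50477356 -0.24938354  0.08694622] [np.float64(0.00028258567827032404), np.float64(0.0002825856782703337)]
(1, 2) [ 0.50478864 -0.24902884  0.0938036 ] [np.float64(0.0009849513789767321), np.float64(0.000984951378976864)]
(0, 1, 2) [ 0.50540416 -0.2489292   0.09319471] [np.float64(0.0008551947711787426), np.float64(0.000691926276010057), np.float64(0.0014341636695630836)]
[ 0.5062196 -0.249099   0.093    ] [ 0.50400938 -0.24865809  0.093     ] size px 25.161290322580644
hole [0.50225945 0.23678719 0.045     ] cab [0.66145305 0.21254046 0.        ]
```

The head top triangulates to (0.5055,-0.249,0.093), and 93 mm is the expected height. I'll narrow the jaws and descend.

>>> arm_command([
  {"slide": [0.006, 0.001, -0.02], "yaw": 0.0, "gripper": 0.55},
  {"slide": [0.006, 0.001, -0.05], "yaw": 0.0, "gripper": 0.55},
  {"slide": [0.006, 0.001, -0.08], "yaw": 0.0, "gripper": 0.55},
  {"slide": [0.006, 0.001, -0.08], "yaw": 0.0, "gripper": 0.55},
  {"slide": [0.006, 0.001, -0.115], "yaw": 0.0, "gripper": 0.55},
  {"slide": [0.006, 0.001, -0.145], "yaw": 0.0, "gripper": 0.55},
  {"slide": [0.006, 0.001, -0.169], "yaw": 0.0, "gripper": 0.55},
  {"slide": [0.006, 0.001, -0.169], "yaw": 0.0, "gripper": 0.55},
], grip_force=50)

```text
time_s: 2.45
ee_pos: [0.5051, -0.2497, 0.0566]
eef_rot: [-3.141, 0.001, -0.001]
force: [0.1, -0.4, 0.8]
grip_width: 0.0515
```

>>> arm_command([
  {"slide": [0, 0, 0], "yaw": 0.0, "gripper": 0.55},
  {"slide": [0, 0, 0], "yaw": 0.0, "gripper": 0.3},
  {"slide": [0, 0, 0], "yaw": 0.0, "gripper": 0.1},
  {"slide": [0, 0, 0], "yaw": 0.0, "gripper": 0.1},
  {"slide": [0, 0, 0], "yaw": 0.0, "gripper": 0.1},
  {"slide": [0, 0, 0], "yaw": 0.0, "gripper": 0.1},
], grip_force=50)

```text
time_s: 3.2
ee_pos: [0.5057, -0.2492, 0.0567]
eef_rot: [3.141, -0.0, -0.0]
force: [-1.3, -0.6, 4.3]
grip_width: 0.0232
```

>>> arm_command([
  {"slide": [0, 0, 0.01], "yaw": 0.0, "gripper": 0.1},
  {"slide": [0, 0, 0.03], "yaw": 0.0, "gripper": 0.1},
  {"slide": [0, 0, 0.055], "yaw": 0.0, "gripper": 0.1},
  {"slide": [0, 0, 0.08], "yaw": 0.0, "gripper": 0.1},
  {"slide": [0, 0, 0.105], "yaw": 0.0, "gripper": 0.1},
  {"slide": [0, 0, 0.13], "yaw": 0.0, "gripper": 0.1},
  {"slide": [0, 0, 0.148], "yaw": 0.0, "gripper": 0.1},
  {"slide": [0, 0, 0.148], "yaw": 0.0, "gripper": 0.1},
])

```text
time_s: 4.2
ee_pos: [0.5059, -0.2493, 0.2058]
eef_rot: [3.14, -0.002, -0.0]
force: [0.9, -0.5, -1.1]
grip_width: 0.0229
```

>>> arm_command([
  {"slide": [0, 0.04, 0], "yaw": 0.0, "gripper": 0.1},
  {"slide": [0, 0.09, 0], "yaw": 0.0, "gripper": 0.1},
  {"slide": [0, 0.14, 0], "yaw": 0.0, "gripper": 0.1},
  {"slide": [0, 0.19, 0], "yaw": 0.0, "gripper": 0.1},
  {"slide": [0, 0.24, 0], "yaw": 0.0, "gripper": 0.1},
  {"slide": [0, 0.29, 0], "yaw": 0.0, "gripper": 0.1},
  {"slide": [0, 0.34, 0], "yaw": 0.0, "gripper": 0.1},
  {"slide": [0, 0.39, 0], "yaw": 0.0, "gripper": 0.1},
])

```text
time_s: 5.2
ee_pos: [0.505, 0.1424, 0.2035]
eef_rot: [3.141, 0.001, -0.0]
force: [0.9, -0.4, -1.6]
grip_width: 0.0233
```

>>> arm_command([
  {"slide": [-0.003, 0.02, 0], "yaw": 0.0, "gripper": 0.1},
  {"slide": [-0.003, 0.037, 0], "yaw": 0.0, "gripper": 0.1},
  {"slide": [-0.003, 0.037, 0], "yaw": 0.0, "gripper": 0.1},
  {"slide": [-0.003, 0.037, 0], "yaw": 0.0, "gripper": 0.1},
])

```text
time_s: 5.7
ee_pos: [0.5027, 0.1771, 0.2042]
eef_rot: [3.141, 0.0, -0.001]
force: [0.4, -0.2, -1.6]
grip_width: 0.0234
```

```bash
python3 - <<'E'
from h import *
import pickle
cs={n:imaging.camera(n) for n in('wrist','top','scene')}
pickle.dump(cs,open('c2.pkl','wb'))
o=readout.get_obs();print(o['time_s'],o['ee_pos'],o['eef_rot'],o['force'],o['qpos'])
c=cs['wrist'];p=proj(c,[.502,.237,.045],True);print(p)
save('wrist3',cs['wrist']['color'][60:360,80:480])
d=cv2.resize(c['color'],None,fx=2,fy=2,interpolation=3);u=int(2*p[0]);v=int(2*p[1])
x0=min(max(0,u-200),720);y0=min(max(v-200,0),440);print(x0/2,y0/2)
e=d[y0:y0+400,x0:x0+400];save('wrist3',cv2.resize(e,(600,600)))
E
```

```text
5.85 [0.50279043 0.17713059 0.20445658] [ 3.14155772e+00 -9.17746767e-05 -1.23996032e-03] [-0.49548514 -0.28434865 -1.83825051] [ 2.70035840e-01  2.62994189e-01  1.57053796e+00 -6.03222611e-05
  1.30798145e+00  1.84208780e+00]
[223.89814778 201.00748974]
123.5 101.0
```

View pics/wrist3.png

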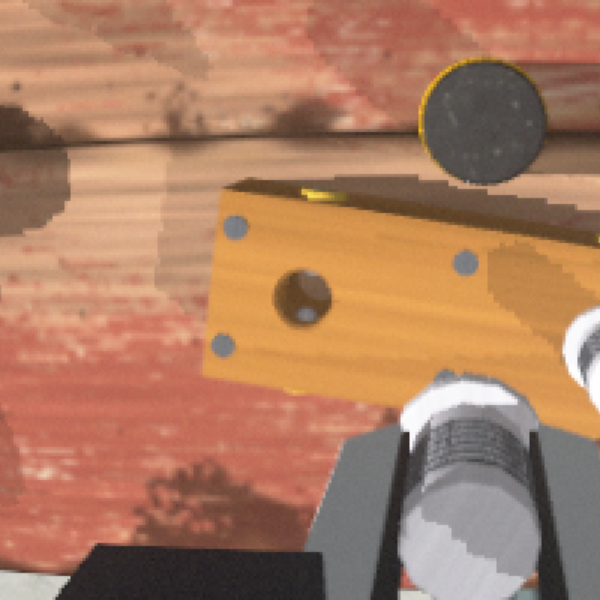

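The hole is at about wrist px (224,200), with the catch noses visible inside it. The held head's top disc is at about (280,280). I'll fit both in this view and hold the hole against the top view.

```bash
cat >> h.py <<'E'
def hole(c,guess,fish,z=.045,w=14):
    u,v=proj(c,guess,fish).astype(int);im=c['color'][v-w:v+w+1,u-w:u+w+1].astype(float)
    b=cv2.resize(im.astype(np.uint8),None,fx=8,fy=8,interpolation=2)
    lab=cv2.cvtColor(b,cv2.COLOR_RGB2LAB);hsv=cv2.cvtColor(b,cv2.COLOR_RGB2HSV)
    # wood: bright and saturated orange
    m=(~((hsv[...,2]>125)&(hsv[...,1]>120))).astype(np.uint8)
    cn=cv2.findContours(m,cv2.RETR_EXTERNAL,cv2.CHAIN_APPROX_NONE)[0]
    cn=[k for k in cn if not ((k.reshape(-1,2)<=1).any() or (k.reshape(-1,2)>=b.shape[0]-2).any())]
    k=cv2.convexHull(max(cn,key=cv2.contourArea));e=cv2.fitEllipse(k)
    px=(np.array(e[0])+.5)/8-.5+[u-w,v-w]
    return px,np.array(e[1])/8,plane(c,*px,z,fish)
E
python3 - <<'E'
from h import *
import pickle
cs=pickle.load(open('c2.pkl','rb'));c0=pickle.load(open('c0.pkl','rb'))
W=cs['wrist'];g=[.502,.237,.045]
print('wrist',*hole(W,g,True));
a=hole(W,g,True)[0]
try:
    h=hole(c0['top'],g,False,w=7);print('top',*h);print('tri',*tri([ray(W,*a,True),ray(c0['top'],*h[0])]))
except Exception as e: print(e)
im=W['color'][255:310,250:312];print('head guess',plane(W,280.0,279.7,.2045+.0363,True))
g=cv2.cvtColor(cv2.resize(im,None,fx=9,fy=9,interpolation=2),cv2.COLOR_RGB2BGR);cv2.imwrite('pics/head.png',g)
s=cs['scene'];print(proj(s,[.502,.237,.045]))
E
```

```text
wrist [224.47948837 199.67957973] [17.50553894 18.20928574] [0.50345538 0.23630773 0.045     ]
top [175.26803875 206.40391827] [ 8.8881855  10.28543568] [0.50200442 0.23536898 0.045     ]
tri [0.50245744 0.23691627 0.03992662] [np.float64(0.00028750118065334646), np.float64(0.00028750118065342626)]
head guess [0.50539419 0.17675126 0.2408    ]
[239.10019258 174.84971727]
```

View pics/head.png

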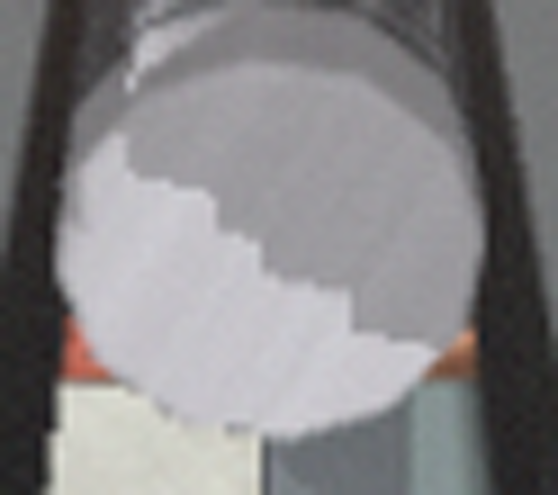

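The head disc's centre is at (279.6,282.2), so the dog is nearly on the TCP. The hole triangulates to about (0.503,0.2365,0.04), a rough check on the stated 0.045. I'll go lower and beside the hole for a closer fix.

>>> arm_command([
  {"slide": [0, 0.01, -0.02], "yaw": 0.0, "gripper": 0.1},
  {"slide": [0, 0.016, -0.045], "yaw": 0.0, "gripper": 0.1},
  {"slide": [0, 0.016, -0.07], "yaw": 0.0, "gripper": 0.1},
  {"slide": [0, 0.016, -0.092], "yaw": 0.0, "gripper": 0.1},
  {"slide": [0, 0.016, -0.092], "yaw": 0.0, "gripper": 0.1},
  {"slide": [0, 0.016, -0.092], "yaw": 0.0, "gripper": 0.1},
])

```text
time_s: 6.6
ee_pos: [0.5032, 0.1937, 0.1135]
eef_rot: [-3.141, -0.001, -0.001]
force: [-1.1, -0.1, -0.8]
grip_width: 0.0234
```

```bash
python3 - <<'E'
from h import *
import pickle
cs={n:imaging.camera(n) for n in('wrist','scene')}
pickle.dump(cs,open('c3.pkl','wb'));c2=pickle.load(open('c2.pkl','rb'))
o=readout.get_obs();print(o['time_s'],o['ee_pos'],o['eef_rot'],o['force'])
W=cs['wrist'];g=[.5035,.2365,.045]
h=hole(W,g,True,w=22);print(*h)
print('tri',*tri([ray(W,*h[0],True),ray(c2['wrist'],224.3,199.7,True)]))
tz=o['ee_pos'][2];print('head',plane(W,279.6,282.2,tz+.0363,True)-o['ee_pos'])
u,v=h[0];u=int(u);v=int(v);a=W['color'][v-35:v+115,u-50:u+150].copy()
b=cv2.resize(a,(800,600),interpolation=3);cv2.circle(b,(int((h[0][0]-u+50.5)*4),int((h[0][1]-v+35.5)*4)),3,(0,255,0),-1);print(u-50,v-35);save('w4',b)
E
```

```text
6.7 [0.50317171 0.19388252 0.11358999] [-3.14108010e+00 -1.69820042e-03 -4.11052350e-04] [ 0.28322392 -0.18514015 -1.16150473]
[226.57421303 223.51468086] [23.25952911 23.48359489] [0.50370243 0.23611543 0.045     ]
tri [0.50281437 0.23683538 0.04199415] [np.float64(0.00019757107893679258), np.float64(0.00019757107893690439)]
head [ 0.00114543 -0.00033204  0.0363    ]
176 188
```

View pics/w4.png

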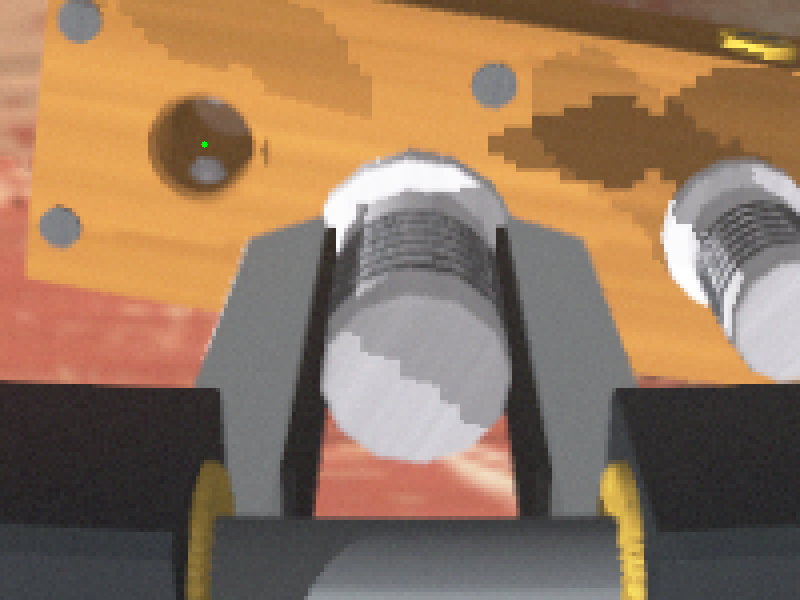

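>>> arm_command([
  {"slide": [-0.0007, 0.02, 0], "yaw": 0.0, "gripper": 0.1},
  {"slide": [-0.0007, 0.0427, 0], "yaw": 0.0, "gripper": 0.1},
  {"slide": [-0.0007, 0.0427, 0], "yaw": 0.0, "gripper": 0.1},
  {"slide": [-0.0007, 0.0427, -0.006], "yaw": 0.0, "gripper": 0.1},
  {"slide": [-0.0007, 0.0427, -0.012], "yaw": 0.0, "gripper": 0.1},
  {"slide": [-0.0007, 0.0427, -0.018], "yaw": 0.0, "gripper": 0.1},
  {"slide": [-0.0007, 0.0427, -0.022], "yaw": 0.0, "gripper": 0.1},
  {"slide": [-0.0007, 0.0427, -0.022], "yaw": 0.0, "gripper": 0.1},
])

```text
time_s: 7.7
ee_pos: [0.5018, 0.2364, 0.0901]
eef_rot: [3.141, 0.001, -0.0]
force: [0.1, -0.1, -0.9]
grip_width: 0.0235
```

The foot is in the mouth with no side load. I'll continue in small steps.

>>> arm_command([
  {"slide": [0, 0, -0.002], "yaw": 0.0, "gripper": 0.1},
  {"slide": [0, 0, -0.004], "yaw": 0.0, "gripper": 0.1},
  {"slide": [0, 0, -0.006], "yaw": 0.0, "gripper": 0.1},
  {"slide": [0, 0, -0.006], "yaw": 0.0, "gripper": 0.1},
])

```text
time_s: 8.2
ee_pos: [0.5018, 0.2366, 0.0843]
eef_rot: [3.141, 0.0, -0.0]
force: [-0.5, -0.0, -0.4]
grip_width: 0.0233
```

>>> arm_command([
  {"slide": [0, 0, -0.001], "yaw": 0.0, "gripper": 0.1},
  {"slide": [0, 0, -0.002], "yaw": 0.0, "gripper": 0.1},
  {"slide": [0, 0, -0.003], "yaw": 0.0, "gripper": 0.1},
  {"slide": [0, 0, -0.003], "yaw": 0.0, "gripper": 0.1},
])

```text
time_s: 8.7
ee_pos: [0.5019, 0.2365, 0.0814]
eef_rot: [3.142, 0.0, -0.0]
force: [-0.2, 0.0, -1.2]
grip_width: 0.0232
```

>>> arm_command([
  {"slide": [0, 0, -0.001], "yaw": 0.0, "gripper": 0.1},
  {"slide": [0, 0, -0.002], "yaw": 0.0, "gripper": 0.1},
  {"slide": [0, 0, -0.003], "yaw": 0.0, "gripper": 0.1},
  {"slide": [0, 0, -0.003], "yaw": 0.0, "gripper": 0.1},
])

```text
time_s: 9.2
ee_pos: [0.5021, 0.2366, 0.0785]
eef_rot: [-3.141, -0.0, -0.0]
force: [2.3, -0.4, -1.9]
grip_width: 0.0233
```

>>> arm_command([
  {"slide": [0, 0, -0.001], "yaw": 0.0, "gripper": 0.1},
  {"slide": [0, 0, -0.002], "yaw": 0.0, "gripper": 0.1},
  {"slide": [0, 0, -0.002], "yaw": 0.0, "gripper": 0.1},
])

```text
time_s: 9.57
ee_pos: [0.502, 0.2366, 0.0765]
eef_rot: [-3.141, -0.0, -0.0]
force: [2.8, -0.3, -0.3]
grip_width: 0.0234
```

There's a side force of +2.8 N in x, so the dog sits slightly to -x of the hole axis. I'll shift +0.7 mm.

>>> arm_command([
  {"slide": [0.0007, 0, 0], "yaw": 0.0, "gripper": 0.1},
  {"slide": [0.0007, 0, 0], "yaw": 0.0, "gripper": 0.1},
  {"slide": [0.0007, 0, -0.001], "yaw": 0.0, "gripper": 0.1},
  {"slide": [0.0007, 0, -0.001], "yaw": 0.0, "gripper": 0.1},
])

```text
time_s: 10.07
ee_pos: [0.5025, 0.2366, 0.0754]
eef_rot: [-3.142, 0.0, -0.0]
force: [1.0, 0.3, 1.9]
grip_width: 0.0232
```

>>> arm_command([
  {"slide": [0, 0, -0.001], "yaw": 0.0, "gripper": 0.1},
  {"slide": [0, 0, -0.002], "yaw": 0.0, "gripper": 0.1},
  {"slide": [0, 0, -0.002], "yaw": 0.0, "gripper": 0.1},
])

```text
time_s: 10.45
ee_pos: [0.5026, 0.2366, 0.0734]
eef_rot: [-3.141, -0.0, -0.0]
force: [0.4, 1.0, 2.2]
grip_width: 0.0232
```

>>> arm_command([
  {"slide": [0, 0, -0.001], "yaw": 0.0, "gripper": 0.1},
  {"slide": [0, 0, -0.002], "yaw": 0.0, "gripper": 0.1},
  {"slide": [0, 0, -0.002], "yaw": 0.0, "gripper": 0.1},
])

```text
time_s: 10.82
ee_pos: [0.5027, 0.2367, 0.0716]
eef_rot: [-3.141, -0.0, -0.0]
force: [0.5, 0.2, 5.4]
grip_width: 0.0234
```

>>> arm_command([
  {"slide": [0, 0, -0.001], "yaw": 0.0, "gripper": 0.1},
  {"slide": [0, 0, -0.002], "yaw": 0.0, "gripper": 0.1},
  {"slide": [0, 0, -0.002], "yaw": 0.0, "gripper": 0.1},
])

```text
time_s: 11.2
ee_pos: [0.5028, 0.2368, 0.0699]
eef_rot: [-3.141, -0.001, -0.0]
force: [-0.7, 2.1, 7.7]
grip_width: 0.0231
```

>>> arm_command([
  {"slide": [0, 0.0002, -0.001], "yaw": 0.0, "gripper": 0.1},
  {"slide": [0, 0.0002, -0.002], "yaw": 0.0, "gripper": 0.1},
  {"slide": [0, 0.0002, -0.002], "yaw": 0.0, "gripper": 0.1},
])

```text
time_s: 11.58
ee_pos: [0.5029, 0.2369, 0.068]
eef_rot: [-3.141, -0.001, -0.0]
force: [-1.5, 1.1, 8.6]
grip_width: 0.0232
```

>>> arm_command([
  {"slide": [0, 0, -0.001], "yaw": 0.0, "gripper": 0.1},
  {"slide": [0, 0, -0.002], "yaw": 0.0, "gripper": 0.1},
  {"slide": [0, 0, -0.002], "yaw": 0.0, "gripper": 0.1},
])

```text
time_s: 11.95
ee_pos: [0.5028, 0.2369, 0.0657]
eef_rot: [-3.141, -0.0, -0.0]
force: [0.1, 1.5, 5.3]
grip_width: 0.0234
```

>>> arm_command([
  {"slide": [0, 0.0002, -0.001], "yaw": 0.0, "gripper": 0.1},
  {"slide": [0, 0.0002, -0.002], "yaw": 0.0, "gripper": 0.1},
  {"slide": [0, 0.0002, -0.002], "yaw": 0.0, "gripper": 0.1},
])

```text
time_s: 12.32
ee_pos: [0.5021, 0.2368, 0.0623]
eef_rot: [3.141, 0.001, -0.0]
force: [2.8, 1.6, -10.6]
grip_width: 0.0231
```

>>> arm_command([
  {"slide": [0, 0, -0.001], "yaw": 0.0, "gripper": 0.1},
  {"slide": [0, 0, -0.002], "yaw": 0.0, "gripper": 0.1},
  {"slide": [0, 0, -0.002], "yaw": 0.0, "gripper": 0.1},
])

```text
time_s: 12.7
ee_pos: [0.5022, 0.2367, 0.0608]
eef_rot: [3.141, 0.001, -0.0]
force: [2.7, 0.7, -12.8]
grip_width: 0.0229
```

The catches have passed the bulb and are drawing the dog down. I'll follow it home.

>>> arm_command([
  {"slide": [0.0004, 0, -0.001], "yaw": 0.0, "gripper": 0.1},
  {"slide": [0.0004, 0, -0.002], "yaw": 0.0, "gripper": 0.1},
  {"slide": [0.0004, 0, -0.002], "yaw": 0.0, "gripper": 0.1},
])

```text
time_s: 13.08
ee_pos: [0.503, 0.2369, 0.0597]
eef_rot: [3.142, 0.0, -0.0]
force: [-2.3, -2.0, -2.1]
grip_width: 0.0231
```

>>> arm_command([
  {"slide": [-0.0003, 0, -0.001], "yaw": 0.0, "gripper": 0.1},
  {"slide": [-0.0003, 0, -0.0015], "yaw": 0.0, "gripper": 0.1},
  {"slide": [-0.0003, 0, -0.0015], "yaw": 0.0, "gripper": 0.1},
])

```text
time_s: 13.45
ee_pos: [0.5029, 0.2369, 0.0581]
eef_rot: [-3.142, -0.0, -0.0]
force: [-1.1, -2.4, 0.1]
grip_width: 0.0234
```

>>> arm_command([
  {"slide": [0, 0, -0.0005], "yaw": 0.0, "gripper": 0.1},
  {"slide": [0, 0, -0.001], "yaw": 0.0, "gripper": 0.1},
  {"slide": [0, 0, -0.001], "yaw": 0.0, "gripper": 0.1},
])

```text
time_s: 13.82
ee_pos: [0.5028, 0.237, 0.0569]
eef_rot: [-3.142, -0.0, -0.0]
force: [-0.4, -1.6, -0.9]
grip_width: 0.0231
```

>>> arm_command([
  {"slide": [0, -0.0002, -0.0005], "yaw": 0.0, "gripper": 0.1},
  {"slide": [0, -0.0002, -0.001], "yaw": 0.0, "gripper": 0.1},
  {"slide": [0, -0.0002, -0.001], "yaw": 0.0, "gripper": 0.1},
])

```text
time_s: 14.2
ee_pos: [0.5028, 0.2369, 0.0567]
eef_rot: [-3.141, -0.001, -0.0]
force: [-4.5, -2.4, 8.7]
grip_width: 0.0231
```

The flange is on the board: z stopped at 0.0567, as predicted, with 8.7 N. I'll press lightly and hold.

>>> arm_command([
  {"slide": [-0.0003, -0.0002, -0.0005], "yaw": 0.0, "gripper": 0.1},
  {"slide": [-0.0003, -0.0002, -0.0005], "yaw": 0.0, "gripper": 0.1},
  {"slide": [-0.0003, -0.0002, -0.0005], "yaw": 0.0, "gripper": 0.1},
])

```text
time_s: 14.58
ee_pos: [0.5029, 0.2369, 0.0567]
eef_rot: [-3.141, -0.001, -0.0]
force: [-5.2, -1.9, 11.8]
grip_width: 0.0232
```

>>> arm_command([
  {"slide": [0, 0, 0.0005], "yaw": 0.0, "gripper": 0.1},
  {"slide": [0, 0, 0.0012], "yaw": 0.0, "gripper": 0.1},
  {"slide": [0, 0, 0.0012], "yaw": 0.0, "gripper": 0.1},
])

```text
time_s: 14.95
ee_pos: [0.5025, 0.2368, 0.0567]
eef_rot: [-3.141, -0.0, -0.0]
force: [-0.2, 0.4, 1.0]
grip_width: 0.0233
```

Home and nearly unloaded. Next is the pull test, raised slowly.

>>> arm_command([
  {"slide": [0, 0, 0.0005], "yaw": 0.0, "gripper": 0.1},
  {"slide": [0, 0, 0.001], "yaw": 0.0, "gripper": 0.1},
  {"slide": [0, 0, 0.001], "yaw": 0.0, "gripper": 0.1},
])

```text
time_s: 15.32
ee_pos: [0.5024, 0.2366, 0.0576]
eef_rot: [3.142, 0.0, -0.0]
force: [0.1, -0.0, -0.8]
grip_width: 0.023
```

>>> arm_command([
  {"slide": [0, 0, 0.0005], "yaw": 0.0, "gripper": 0.1},
  {"slide": [0, 0, 0.0008], "yaw": 0.0, "gripper": 0.1},
  {"slide": [0, 0, 0.0008], "yaw": 0.0, "gripper": 0.1},
])

```text
time_s: 15.7
ee_pos: [0.5024, 0.2366, 0.0585]
eef_rot: [-3.142, -0.0, -0.0]
force: [0.2, 0.5, -2.3]
grip_width: 0.0233
```

>>> arm_command([
  {"slide": [0, 0, 0.0004], "yaw": 0.0, "gripper": 0.1},
  {"slide": [0, 0, 0.0006], "yaw": 0.0, "gripper": 0.1},
  {"slide": [0, 0, 0.0006], "yaw": 0.0, "gripper": 0.1},
])

```text
time_s: 16.08
ee_pos: [0.5024, 0.2366, 0.0591]
eef_rot: [3.142, -0.0, -0.0]
force: [0.4, -0.7, -1.3]
grip_width: 0.0232
```

>>> arm_command([
  {"slide": [0, 0, 0.0004], "yaw": 0.0, "gripper": 0.1},
  {"slide": [0, 0, 0.0006], "yaw": 0.0, "gripper": 0.1},
  {"slide": [0, 0, 0.0006], "yaw": 0.0, "gripper": 0.1},
])

```text
time_s: 16.45
ee_pos: [0.5024, 0.2366, 0.0596]
eef_rot: [-3.142, -0.0, -0.0]
force: [0.3, 0.1, -2.0]
grip_width: 0.0232
```

>>> arm_command([
  {"slide": [0, 0, 0.0002], "yaw": 0.0, "gripper": 0.1},
  {"slide": [0, 0, 0.0004], "yaw": 0.0, "gripper": 0.1},
  {"slide": [0, 0, 0.0004], "yaw": 0.0, "gripper": 0.1},
])

```text
time_s: 16.82
ee_pos: [0.5024, 0.2365, 0.0599]
eef_rot: [3.141, 0.0, -0.0]
force: [1.0, 0.7, -4.3]
grip_width: 0.0234
```

>>> arm_command([
  {"slide": [0, 0, 0.0003], "yaw": 0.0, "gripper": 0.1},
  {"slide": [0, 0, 0.0006], "yaw": 0.0, "gripper": 0.1},
  {"slide": [0, 0, 0.0006], "yaw": 0.0, "gripper": 0.1},
])

```text
time_s: 17.2
ee_pos: [0.5022, 0.2364, 0.0602]
eef_rot: [3.141, 0.001, -0.0]
force: [1.1, 0.4, -10.1]
grip_width: 0.0231
```

>>> arm_command([
  {"slide": [0, 0, 0.0002], "yaw": 0.0, "gripper": 0.1},
  {"slide": [0, 0, 0.0003], "yaw": 0.0, "gripper": 0.1},
  {"slide": [0, 0, 0.0003], "yaw": 0.0, "gripper": 0.1},
])

```text
time_s: 17.58
ee_pos: [0.5021, 0.2364, 0.0605]
eef_rot: [3.141, 0.001, -0.0]
force: [1.3, -0.4, -17.6]
grip_width: 0.0235
```

That's more than wanted, so I'll ease off slightly and hold.

>>> arm_command([
  {"slide": [0, 0, -0.0002], "yaw": 0.0, "gripper": 0.1},
  {"slide": [0, 0, -0.0002], "yaw": 0.0, "gripper": 0.1},
])

```text
time_s: 17.82
ee_pos: [0.5022, 0.2364, 0.0605]
eef_rot: [3.141, 0.001, -0.0]
force: [2.6, -0.6, -17.3]
grip_width: 0.0232
```

>>> arm_command([
  {"slide": [0, 0, -0.0003], "yaw": 0.0, "gripper": 0.1},
  {"slide": [0, 0, -0.0003], "yaw": 0.0, "gripper": 0.1},
])

```text
time_s: 18.08
ee_pos: [0.5024, 0.2365, 0.0605]
eef_rot: [3.141, 0.0, -0.0]
force: [0.2, -2.2, -14.7]
grip_width: 0.0235
```

>>> arm_command([
  {"slide": [0, 0, -0.0001], "yaw": 0.0, "gripper": 0.1},
  {"slide": [0, 0, -0.0001], "yaw": 0.0, "gripper": 0.1},
  {"slide": [0, 0, -0.0001], "yaw": 0.0, "gripper": 0.1},
  {"slide": [0, 0, -0.0001], "yaw": 0.0, "gripper": 0.1},
])

```text
time_s: 18.58
ee_pos: [0.5025, 0.2365, 0.0604]
eef_rot: [3.142, -0.0, -0.0]
force: [-0.3, -3.3, -11.5]
grip_width: 0.0227
```

>>> arm_command([
  {"slide": [0, 0, 0], "yaw": 0.0, "gripper": 0.1},
  {"slide": [0, 0, 0], "yaw": 0.0, "gripper": 0.1},
  {"slide": [0, 0, 0], "yaw": 0.0, "gripper": 0.1},
  {"slide": [0, 0, 0], "yaw": 0.0, "gripper": 0.1},
])

```text
time_s: 19.08
ee_pos: [0.5025, 0.2366, 0.0604]
eef_rot: [-3.142, -0.0, -0.0]
force: [-0.6, -2.9, -9.6]
grip_width: 0.0232
```

>>> arm_command([
  {"slide": [0, 0, 0], "yaw": 0.0, "gripper": 0.1},
  {"slide": [0, 0, 0], "yaw": 0.0, "gripper": 0.1},
  {"slide": [0, 0, 0], "yaw": 0.0, "gripper": 0.1},
  {"slide": [0, 0, 0], "yaw": 0.0, "gripper": 0.1},
])

```text
time_s: 19.58
ee_pos: [0.5025, 0.2366, 0.0604]
eef_rot: [-3.142, -0.0, -0.0]
force: [1.2, -3.0, -8.7]
grip_width: 0.0233
```

The force relaxed during the hold, probably from slow controller settling. I'll bring it back to about 13 N and hold again.

>>> arm_command([
  {"slide": [0, 0, 0.0002], "yaw": 0.0, "gripper": 0.1},
  {"slide": [0, 0, 0.0002], "yaw": 0.0, "gripper": 0.1},
  {"slide": [0, 0, 0.0002], "yaw": 0.0, "gripper": 0.1},
])

```text
time_s: 19.95
ee_pos: [0.5024, 0.2366, 0.0605]
eef_rot: [-3.142, 0.0, -0.0]
force: [1.8, -1.9, -12.0]
grip_width: 0.0231
```

>>> arm_command([
  {"slide": [0, 0, 0.0001], "yaw": 0.0, "gripper": 0.1},
  {"slide": [0, 0, 0.0001], "yaw": 0.0, "gripper": 0.1},
  {"slide": [0, 0, 0.0001], "yaw": 0.0, "gripper": 0.1},
  {"slide": [0, 0, 0.0001], "yaw": 0.0, "gripper": 0.1},
])

```text
time_s: 20.45
ee_pos: [0.5023, 0.2366, 0.0605]
eef_rot: [3.142, 0.0, -0.0]
force: [1.0, -0.6, -13.5]
grip_width: 0.0235
```

>>> arm_command([
  {"slide": [0, 0, 0], "yaw": 0.0, "gripper": 0.1},
  {"slide": [0, 0, 0], "yaw": 0.0, "gripper": 0.1},
  {"slide": [0, 0, 0], "yaw": 0.0, "gripper": 0.1},
  {"slide": [0, 0, 0], "yaw": 0.0, "gripper": 0.1},
])

```text
time_s: 20.95
ee_pos: [0.5023, 0.2366, 0.0605]
eef_rot: [3.142, 0.0, -0.0]
force: [1.2, -1.0, -15.7]
grip_width: 0.0233
```

I held roughly 10 to 14 N at the catches for over a second. Now I'll lower it home.

>>> arm_command([
  {"slide": [0, 0, -0.001], "yaw": 0.0, "gripper": 0.1},
  {"slide": [0, 0, -0.002], "yaw": 0.0, "gripper": 0.1},
  {"slide": [0, 0, -0.003], "yaw": 0.0, "gripper": 0.1},
  {"slide": [0, 0, -0.004], "yaw": 0.0, "gripper": 0.1},
  {"slide": [0, 0, -0.004], "yaw": 0.0, "gripper": 0.1},
])

```text
time_s: 21.58
ee_pos: [0.5026, 0.2367, 0.0568]
eef_rot: [-3.141, -0.001, -0.0]
force: [-0.1, 0.1, -1.3]
grip_width: 0.0233
```

>>> arm_command([
  {"slide": [0, 0, -0.0005], "yaw": 0.0, "gripper": 0.1},
  {"slide": [0, 0, -0.0005], "yaw": 0.0, "gripper": 0.1},
])

```text
time_s: 21.82
ee_pos: [0.5027, 0.2367, 0.0567]
eef_rot: [-3.141, -0.001, -0.0]
force: [-2.3, -0.6, 5.3]
grip_width: 0.0233
```

The dog is home again at the same z, 0.0567, so it did not slip in the grip. I'll release and rise.

>>> arm_command([
  {"slide": [0, 0, 0.0003], "yaw": 0.0, "gripper": 0.1},
  {"slide": [0, 0, 0.0003], "yaw": 0.0, "gripper": 0.3},
  {"slide": [0, 0, 0.0003], "yaw": 0.0, "gripper": 0.55},
  {"slide": [0, 0, 0.0003], "yaw": 0.0, "gripper": 0.55},
  {"slide": [0, 0, 0.0003], "yaw": 0.0, "gripper": 0.55},
  {"slide": [0, 0, 0.0003], "yaw": 0.0, "gripper": 0.55},
])

```text
time_s: 22.58
ee_pos: [0.5024, 0.2365, 0.0564]
eef_rot: [3.142, 0.0, -0.0]
force: [0.4, -0.2, 0.6]
grip_width: 0.0515
```

>>> arm_command([
  {"slide": [0, 0, 0.01], "yaw": 0.0, "gripper": 0.55},
  {"slide": [0, 0, 0.03], "yaw": 0.0, "gripper": 0.55},
  {"slide": [0, 0, 0.055], "yaw": 0.0, "gripper": 0.55},
  {"slide": [0, 0, 0.08], "yaw": 0.0, "gripper": 0.55},
  {"slide": [0, 0, 0.105], "yaw": 0.0, "gripper": 0.55},
  {"slide": [0, 0, 0.13], "yaw": 0.0, "gripper": 0.55},
  {"slide": [0, 0, 0.14], "yaw": 0.0, "gripper": 0.55},
  {"slide": [0, 0, 0.14], "yaw": 0.0, "gripper": 0.55},
])

```text
time_s: 23.58
ee_pos: [0.5025, 0.2366, 0.1968]
eef_rot: [-3.141, -0.001, -0.0]
force: [0.1, 0.3, -0.3]
grip_width: 0.0517
```

```bash
python3 - <<'E'
from h import *
c=imaging.camera('wrist');s=imaging.camera('scene')
o=readout.get_obs();print(o['time_s'],o['ee_pos'],o['force'],o['grip_width'])
d=cv2.resize(c['color'][120:300,150:420],(540,360),interpolation=3)
u,v=proj(s,[.5026,.2367,.07]).astype(int);print(u,v,proj(c,[.5026,.2367,.093],True))
e=cv2.resize(s['color'][v-45:v+45,max(u-30,0):max(u-30,0)+60],(240,360),interpolation=3)
save('end',np.hstack([d,e]))
E
```

```text
23.675 [0.50209478 0.23640676 0.19553148] [-0.45541061 -0.06156618 -0.10475394] 0.051412564816389145
238 167 [279.52908406 213.17995498]
```

View pics/end.png

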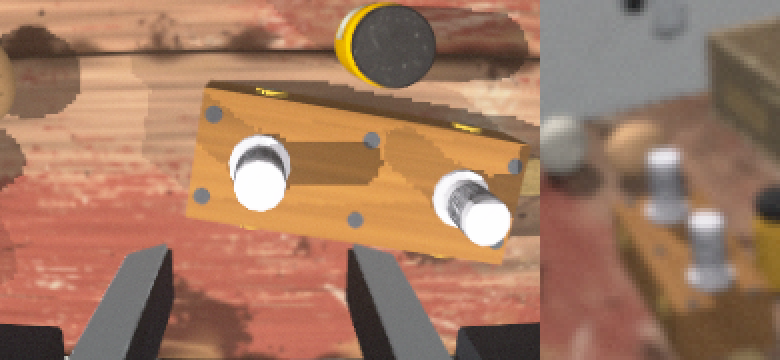

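The dog stands upright in the hole with its flange on the board. The head top is at wrist px (280,213), against (279.5,213.2) predicted for a seated dog. The jar and board are undisturbed and the gripper is clear.

```bash
python3 -c "
from station import job
print(job.hand_in())"
```

```text
the job is handed in; nothing more can be done
None
```

The grey bench dog from the rack is pressed home in the stop board, was pull-tested against its catches, and has been let go. I handed the job in at about 24 s of robot time; it reports no verdict.

- **Pressing in:** The highest push I read was about 12 N. I saw the catches snap over the bulb, and the flange stopped on the board at TCP z = 0.0567 m, as predicted.
- **Pull test:** The dog had about 3 mm of play, then the force rose. The first pull overshot: the sensor read 17.6 N, or about 16 N at the catches after taking off an assumed 1.7 N for the dog's weight. I eased off and it sagged to about 8.7 N (about 7 N at the catches). I then held a second pull reading 12 to 15.7 N (about 10 to 14 N at the catches) for about a second. The force wandered rather than sitting at exactly 12 N, but no reading passed 18 N.
- **Release:** After the pull the dog went back to the same z, so it had not slipped in the grip. The last picture shows it upright with the flange down and the gripper clear. Its head is at (280, 213) in the wrist camera, against (279.5, 213.2) predicted for a seated dog.
- **Bystanders:** The yellow jar looks untouched. I did not recheck the others in a picture after the move.
- **Disagreements:** My two-view height for the hole's mouth came out at 40 to 42 mm against the stated 45 mm. I used the stated height, which the flange contact bore out. I also corrected the dog's position by about 0.7 mm in x from the side force while pressing it in.

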